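Run along the sample box and shut its row of flip lids

TASK

The four small flip lids in a row on the grey sample box have been left ajar: starting at the hinge end of the row, run your fingertips lightly along it over the lids, so that they go down flat one after another, in order, and stay shut. Only touch and push: don't pinch a lid or flip it further open, don't press hard, and leave the vials, rack, bottle, dish and cup undisturbed. Finish with the hand clear.

Things in the scene. Friction and masses are not known exactly. Their poses are not given: they have to be found in the camera images.
- lidbox: Grey plastic sample box, its foot fixed, 190 x 56 mm, top 35.5 mm above the table, any heading, with four white flip lids in one row along it, all ajar at the start. Origin: centre of the underside, on the table. Its x axis runs along the row, from each lid's hinge towards its free end; y across, z up. Lids from the -x end: lid0 to lid3, hinge lines at x = -80, -38, 4, 46 mm, centred on y = 0.
- lid0 (a joint): opening angle of lid0 (number 1 of the row), rad: 0 shut flat on a stop, more as the free end rises; 0.25 to 0.55 at the start. Lid 36 mm wide, 38.5 mm long from hinge to tab tip, 4 mm thick; shut, its upper face is 40 mm above the table. About 1 N at mid-lid turns it; it stays where left, no catch. A fingertip sliding over it from hinge to free end turns it down.
- lid1 (a joint): opening angle of lid1 (number 2 of the row), rad: 0 shut flat on a stop, more as the free end rises; 0.25 to 0.55 at the start. Lid 36 mm wide, 38.5 mm long from hinge to tab tip, 4 mm thick; shut, its upper face is 40 mm above the table. About 1 N at mid-lid turns it; it stays where left, no catch. A fingertip sliding over it from hinge to free end turns it down.
- lid2 (a joint): opening angle of lid2 (number 3 of the row), rad: 0 shut flat on a stop, more as the free end rises; 0.25 to 0.55 at the start. Lid 36 mm wide, 38.5 mm long from hinge to tab tip, 4 mm thick; shut, its upper face is 40 mm above the table. About 1 N at mid-lid turns it; it stays where left, no catch. A fingertip sliding over it from hinge to free end turns it down.
- lid3 (a joint): opening angle of lid3 (number 4 of the row), rad: 0 shut flat on a stop, more as the free end rises; 0.25 to 0.55 at the start. Lid 36 mm wide, 38.5 mm long from hinge to tab tip, 4 mm thick; shut, its upper face is 40 mm above the table. About 1 N at mid-lid turns it; it stays where left, no catch. A fingertip sliding over it from hinge to free end turns it down.
- deck (a joint): how far the upper half of the box (which carries the lids) has sunk on its springs, m: 0 at rest, up to 0.007. It begins to sink at about 3 N and gives 1.5 N per mm, so the lids all sink together a little under a fingertip and come back up after.
- hinge0 (a point): point on the box's middle line above the hinge line of lid0, 40 mm above the table, level with the shut lids' upper faces: the hinge end of the row. Behind it lies a small level land of the same height, 5 mm long, then a slope down 4 mm to the end of the box. Axes as the box.
- hinge3 (a point): the same point at the hinge line of lid3, the last of the row (its free end lies 38.5 mm further on). Axes as the box.
- rack: bystander: grey vial rack, fixed, 150 x 50 x 30 mm, any heading, with four holes in a row along its x axis and no lids. Origin: centre of the underside.
- vial0: bystander: loose small vial with white cap, 19 mm across the cap, 46 mm high, standing 22 mm deep in the rack; its top is 54 mm above the table. Origin: centre of its underside.
- vial1: bystander: loose small vial with white cap, 19 mm across the cap, 46 mm high, standing 22 mm deep in the rack; its top is 54 mm above the table. Origin: centre of its underside.
- vial2: bystander: loose small vial with white cap, 19 mm across the cap, 46 mm high, standing 22 mm deep in the rack; its top is 54 mm above the table. Origin: centre of its underside.
- bottle: bystander: loose small amber bottle, 42 mm diameter, 75 mm high, standing 70 to 90 mm from the sample box's middle line. Origin: centre of its underside.
- dish: bystander: loose covered culture dish, 58 mm diameter, 15 mm high, lying beside the sample box, 68 to 80 mm from its middle line. Origin: centre of its underside.
- beaker: bystander: loose white cup, 60 mm diameter, 70 mm high, standing ahead of the robot between the box and the rack. Origin: centre of its underside.
Not all that is in view belongs to the job. Leave any purple or yellow look-alike of the lidbox alone.

How it is judged:
By the outcome, as a careful person would: the job done as asked, in the order asked, and still so for the second after the job is handed in, with the robot touching nothing.
It also fails if it takes over 38 s, if anything falls off the work surface, if the arm or the gripper's body presses on something with over 40 N, if the wrist force passes 120 N, or if a joint passes its speed limit or range.

ROBOT

A 7-joint arm with a two-finger parallel gripper is mounted at the origin on the work surface. World frame = base frame: x ahead of the robot, y to its left, z up, the work surface at z = 0. Lengths are in m, angles in rad, forces in N, time in s.
With the tool pointing down it reaches from about 0.4 to 0.9 m from the base axis. Payload 5.6 kg.
Tool frame: the origin (TCP) lies between the finger pads; the fingertips stand 19 mm ahead of it and the grasp point (between the pads) is the TCP; z points along the fingers, y is the line along which they close (so a half turn about z gives the same grasp; the last joint's range is limited). The gripper opens to 92 mm and grips with 3 to 60 N. Pads are 20 mm wide; open, the fingers measure 128 mm over their backs; the gripper's body (75 mm by 189 mm) begins 69 mm behind the grasp point.
Start: joints at [-1.324, 0.468, -0.012, 1.603, 0.006, 1.071, -0.056], TCP at [0.186, 0.623, 0.234] pointing down, gripper open.
Joint ranges: [-2.53, 2.53], [-0.31, 2.02], [-1.57, 1.55], [0.28, 2.44], [-1.29, 4.43], [0.15, 1.84], [-2.92, 2.92]. Speed limits (rad/s): [2.57, 2.57, 3.14, 3.14, 3.14, 3.14, 3.14].

INTERFACE

Orientations are given as a unit quaternion [x, y, z, w].
In Python, from cell import manip gives the robot as it stands.
- The arm moves only by the tool drive_tool, never from a script. Its argument "motion" is a list of rows, each a list of 7 numbers: the shift along the world's x, y, z in cm, then the turn, a rotation vector about the world's x, y, z in degrees, then the opening, from 0 (shut) to 1 (fully open). A call has 1 to 8 rows; each row shifts and turns the commanded pose from where the row before left it; what a row does not reach is not made up. A row lasts 1/10 s, in which the tool goes at most 50 mm and 8.59 degrees, less where a joint would pass 70% of its speed; a pose out of reach is approached as far as the arm can. A call is refused whole if a number of a shift passes 5 or a number of a turn 8.59, either way. A call with a gripper value outside its range is refused whole. The fingers move at their own pace and stop on an object; "squeeze" is the grip in N (left out, the last holds). Time passes only in rows, so rows that do not move let the fingers close. It gives the time, the measured TCP pose, the force, the opening and the grip force at its end, in the units of the state.
- manip.read_state(): the state, without advancing time (a new reading comes with each control period).
- manip.grab_frame(name): name is "scene" or "side" or "wrist"; returns a dict with "frame" (384x512x3 uint8, red, green, blue), "fx", "fy", "cx", "cy" (pixels), "T" (4x4, takes a point from camera to world coordinates). Camera axes: x right, y up, looking along -z (the intrinsics and any distortion apply to the point x, -y, -z); pixel columns grow to the right and rows downward; lengths in m; the calibration is good to about 2 mm. The wrist camera is an equidistant fisheye: a pixel r from the principal point sees the ray r / f radians off the axis. A picture is of the moment at which its call begins. There is no depth.
- manip.finish_job(): hands the job in; it is judged then, once.
Trained networks look in a picture, given as the dict that the camera call returned (one of the last four; its "shot" number tells which), for a name from the list of things; names that differ only in an ending like _2 or _b are one class to them, and where a whole thing is asked for, a point or a joint stands for the part that bears it (a point fixed in the world has none). Each returns a list of dicts, best first, with "conf" (0 to 1); they miss things now and then, are a little off and sometimes report something else, mostly with a low value. They report only what shows in the picture. A call takes as long as a camera call. They do not tell look-alikes from the thing itself.
- manip.find_in(picture, thing): "centre" ([x, y, z] in m, in the coordinates of the camera as it stood for that picture, good to about 4 mm: the middle of the surface that is visible of it).
- manip.masks_of(picture, thing): "region" (384x512 bool, what is visible of it).
The state is a dict: "time_s": time; "q": joint angles; "dq": joint speeds; "tau": joint torques, N m; "tcp_pos": TCP position; "tool_rot": TCP orientation; "ft_force": force on the tool from outside, world axes, zero at the start; "torque": the same for the moment, N m; "opening": finger opening in m; "grip_force": force on a finger pad.
Only numpy, scipy, OpenCV 4.12 (cv2) and the standard library are available. Lean on these libraries where they do the work, as an engineer would, in place of code of your own. Each camera call takes 0.05 s, during which the arm holds its last target. There are 200 camera calls.

## Working session

There is one attempt and no reset: what is moved stays moved. The work goes in short steps, Python scripts to look and compute and a tool call to move; the robot and the scene stay as the last step left them, time stands still between calls to the robot, and variables do not carry over. Pictures are saved under pics/ and viewed, at most 10 in all, crops included, and the job is handed in when it is done.

Besides the shell and the picture viewer there is one more tool, called after "Request:" in YAML: its name, and indented under it one key for each argument. drive_tool: Moves the arm, as the interface text tells. Its arguments: {"type":"object","properties":{"motion":{"type":"array","items":{"type":"array","items":{"type":"number"}}},"squeeze":{"type":"number"}},"required":["motion"]}

```bash
mkdir -p pics; ls; cat > h.py <<'E'
import numpy as np, cv2
from cell import manip
def w(p,c): 
    return (p["T"]@np.append(c,1))[:3]
def ray(p,u,v):
    d=np.array([(u-p["cx"])/p["fx"],-(v-p["cy"])/p["fy"],-1.]); return p["T"][:3,3],p["T"][:3,:3]@d
def atz(p,u,v,z):
    o,d=ray(p,u,v); return o+d*(z-o[2])/d[2]
E
python3 - <<'E'
from h import *
s=manip.read_state(); print(s["time_s"],s["tcp_pos"],s["tool_rot"],s["ft_force"],s["opening"])
ims=[]
for n in("scene","side"):
    p=manip.grab_frame(n); ims.append(p["frame"])
    print(n,{k:v for k,v in p.items() if k not in("frame",)})
    for t in("lidbox","lid0","hinge0","rack","bottle","dish","beaker","vial0"):
        for r in manip.find_in(p,t)[:5]: print(t,round(r["conf"],2),w(p,r["centre"]).round(3))
cv2.imwrite("pics/a.png",cv2.resize(np.vstack(ims),None,fx=.78,fy=.78)[:,:,::-1]) 
cv2.imwrite("pics/scene.png",cv2.resize(ims[0],(800,600))[:,:,::-1]);cv2.imwrite("pics/side.png",cv2.resize(ims[1],(800,600))[:,:,::-1])
E
```

```text
pics
0.0 [0.18567414 0.62234137 0.23265519] [ 1.44428803e-01  9.89514800e-01 -8.82046011e-04 -5.53399292e-05] [ 1.8373728   0.3339843  -0.25048579] 0.09183349771441793
scene {'fx': 390.0974934531989, 'fy': 390.0974934531989, 'cx': 250.37409458327087, 'cy': 191.34559473359414, 'T': array([[-0.22442059, -0.65908711,  0.71780191,  1.23889344],
       [ 0.97426632, -0.13588423,  0.17983496,  0.24696666],
       [-0.02098895,  0.7396889 ,  0.67262159,  0.77422926],
       [ 0.        ,  0.        ,  0.        ,  1.        ]]), 'shot': 1}
lidbox 0.84 [0.352 0.098 0.03 ]
lidbox 0.82 [0.363 0.402 0.032]
lidbox 0.69 [0.571 0.195 0.03 ]
lid0 0.7 [0.591 0.242 0.05 ]
lid0 0.66 [0.318 0.347 0.039]
lid0 0.65 [0.54  0.174 0.046]
lid0 0.65 [0.323 0.072 0.039]
lid0 0.57 [0.367 0.143 0.041]
hinge0 0.76 [0.572 0.196 0.034]
hinge0 0.69 [0.35  0.099 0.035]
hinge0 0.63 [0.362 0.407 0.034]
rack 0.75 [ 0.572 -0.154  0.03 ]
bottle 0.61 [0.477 0.204 0.043]
dish 0.67 [0.603 0.117 0.016]
dish 0.46 [0.567 0.204 0.048]
beaker 0.62 [0.674 0.008 0.056]
vial0 0.61 [ 0.594 -0.214  0.046]
vial0 0.56 [ 0.574 -0.178  0.
[... 243 characters left out ...]
    [ 0.01076959,  0.86805971,  0.49634298,  0.64488695],
       [ 0.        ,  0.        ,  0.        ,  1.        ]]), 'shot': 2}
lidbox 0.79 [0.323 0.059 0.031]
lidbox 0.77 [0.544 0.148 0.032]
lidbox 0.66 [0.34  0.361 0.033]
lid0 0.68 [0.546 0.176 0.048]
lid0 0.63 [0.342 0.101 0.036]
lid0 0.58 [0.523 0.137 0.046]
lid0 0.58 [0.324 0.069 0.038]
lid0 0.57 [0.59  0.243 0.05 ]
hinge0 0.81 [0.54  0.147 0.033]
hinge0 0.74 [0.341 0.364 0.033]
hinge0 0.67 [0.323 0.062 0.036]
rack 0.78 [ 0.558 -0.182  0.026]
bottle 0.66 [0.461 0.181 0.037]
dish 0.87 [0.593 0.1   0.015]
dish 0.2 [0.462 0.181 0.037]
beaker 0.79 [ 0.665 -0.008  0.05 ]
vial0 0.59 [ 0.559 -0.151  0.047]
vial0 0.48 [ 0.571 -0.183  0.05 ]
```

View pics/scene.png

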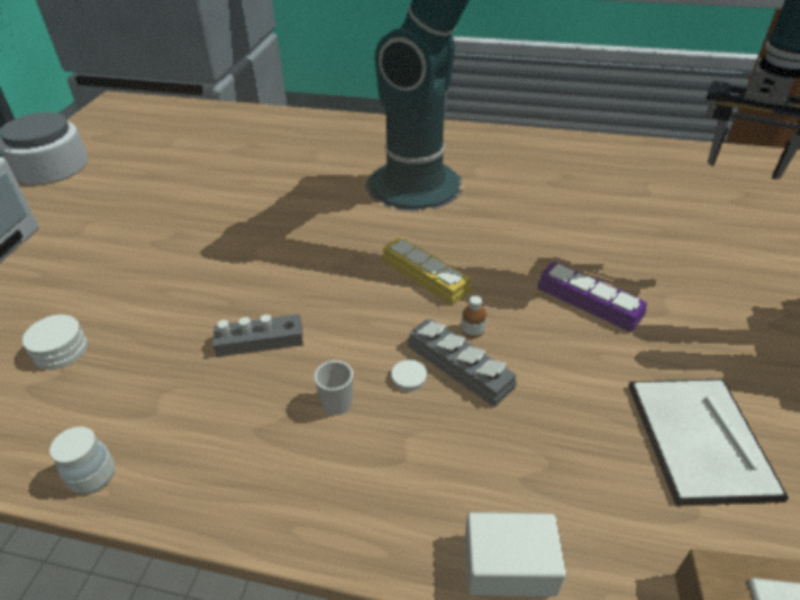

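View pics/side.png

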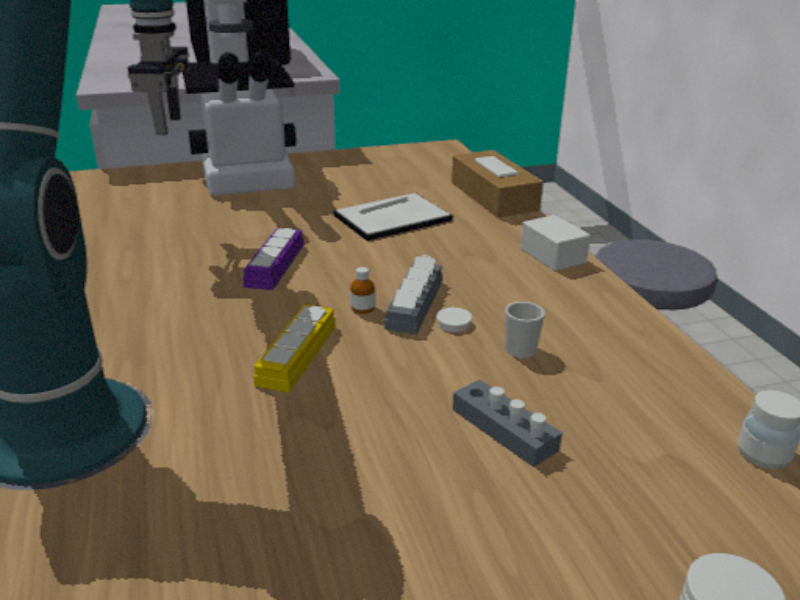

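The scene view (800x600) shows three candidates: the grey box at (461,360), a yellow look-alike at (426,270) and a purple one at (592,295). The rack at (258,335) has no lids. I choose the grey box because the bottle and dish stand beside it. I'll check that with a close crop.

```bash
python3 - <<'E'
from h import *
ims=[]
for n,(u,v) in(("scene",(296,232)),("side",(266,190))):
    p=manip.grab_frame(n)
    c=p["frame"][v-37:v+38,u-50:u+50]; ims.append(cv2.resize(c,None,fx=4,fy=4,interpolation=cv2.INTER_CUBIC))
    for r in manip.find_in(p,"lid0")+manip.find_in(p,"lid1"):
        c=w(p,r["centre"])
        if abs(c[0]-.55)<.08: print(n,round(r["conf"],2),c.round(3))
    best=[m["region"] for m in manip.masks_of(p,"lidbox") if m["region"][v-8:v+8,u-8:u+8].any()]
    if best:
        k,_=cv2.findContours(best[0].astype(np.uint8),0,2); k=max(k,key=cv2.contourArea)
        a=cv2.approxPolyDP(k,2,True)[:,0]; print(n,best[0].sum(),a.tolist(),[atz(p,*q,0).round(3).tolist()[:2] for q in a],[atz(p,*q,.0355).round(3).tolist()[:2] for q in a])
cv2.imwrite("pics/c.png",np.hstack(ims)[:,:,::-1])
E
```

```text
scene 0.65 [0.543 0.175 0.046]
scene 0.54 [0.522 0.132 0.045]
scene 0.48 [0.592 0.24  0.05 ]
scene 0.47 [0.566 0.205 0.045]
scene 0.65 [0.543 0.175 0.046]
scene 0.54 [0.522 0.132 0.045]
scene 0.48 [0.592 0.24  0.05 ]
scene 0.47 [0.566 0.205 0.045]
scene 1764 [[262, 213], [263, 224], [315, 259], [328, 249], [329, 238], [295, 215], [276, 205], [270, 206]] [[0.493, 0.092], [0.533, 0.103], [0.622, 0.252], [0.584, 0.281], [0.547, 0.28], [0.482, 0.182], [0.454, 0.124], [0.461, 0.108]] [[0.527, 0.099], [0.566, 0.109], [0.651, 0.252], [0.614, 0.279], [0.578, 0.279], [0.517, 0.185], [0.49, 0.13], [0.497, 0.115]]
side 0.56 [0.52  0.136 0.045]
side 0.41 [0.565 0.211 0.05 ]
side 0.41 [0.593 0.243 0.049]
side 0.56 [0.52  0.136 0.045]
side 0.41 [0.565 0.211 0.05 ]
side 0.41 [0.593 0.243 0.049]
side 1105 [[277, 165], [266, 165], [249, 195], [247, 210], [267, 212], [283, 176]] [[0.64, 0.35], [0.608, 0.359], [0.509, 0.198], [0.483, 0.125], [0.53, 0.102], [0.634, 0.278]] [[0.616, 0.282], [0.586, 0.29], [0.492, 0.138], [0.468, 0.07], [0.511, 0.048], [0.61, 0.214]]
```

View pics/c.png

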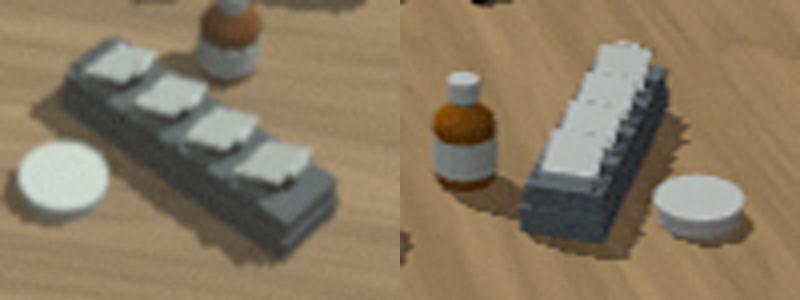

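The crop confirms the grey box. The tabs and raised free edges, with dark gaps below them, are at the far (+x,+y) end. So the hinge end is the near end, around world (0.51,0.11), and the row runs at a heading of about 57°. I'll move above the hinge end, closing the fingers and turning them to match.

Request:
drive_tool:
  motion:
    - [2.3,-3.9,0,0,0,-8.2,0]
    - [2.3,-3.9,0,0,0,-8.2,0]
    - [2.3,-3.9,0,0,0,-8.2,0]
    - [2.3,-3.9,0,0,0,-8.2,0]
    - [2.3,-3.9,0,0,0,-8.2,0]
    - [2.3,-3.9,0,0,0,-8.2,0]
    - [2.3,-3.9,0,0,0,-8.2,0]
    - [2.3,-3.9,0,0,0,-8.2,0]
  squeeze: 5

```text
time_s: 2.1
tcp_pos: [0.3705, 0.3093, 0.234]
tool_rot: [0.66, 0.752, 0.001, -0.0]
ft_force: [1.3, 0.2, -1.0]
opening: 0.0301
grip_force: 0.0
```

Request:
drive_tool:
  motion:
    - [2.3,-3.9,0,0,0,-8.2,0]
    - [2.3,-3.9,0,0,0,-8.2,0]
    - [2.3,-3.9,0,0,0,-8.2,0]
    - [2.3,-3.9,0,0,0,-8.2,0]
    - [2.3,-3.9,0,0,0,-8.2,0]
    - [0,0,0,0,0,0,0]
    - [0,0,0,0,0,0,0]

```text
time_s: 2.8
tcp_pos: [0.485, 0.1152, 0.2336]
tool_rot: [0.88, 0.475, 0.0, -0.0]
ft_force: [-0.3, 0.5, 0.1]
opening: 0.0005
grip_force: 0.0
```

```bash
python3 - <<'E'
from h import *
from scipy.optimize import minimize
from scipy.spatial.transform import Rotation as R
s=manip.read_state(); print(s["time_s"],s["tcp_pos"].round(4) if hasattr(s["tcp_pos"],"round") else s["tcp_pos"],R.from_quat(s["tool_rot"]).as_matrix().round(3).tolist(),np.round(s["ft_force"],2),s["opening"],np.round(s["q"],2))
def proj(p,X):
    c=(np.linalg.inv(p["T"])@np.c_[X,np.ones(len(X))].T)[:3].T; v=c*[1,-1,-1]
    if p["n"]=="wrist":
        r=np.hypot(v[:,0],v[:,1]); th=np.arctan2(r,v[:,2]); return np.c_[p["cx"]+p["fx"]*th*v[:,0]/r,p["cy"]+p["fy"]*th*v[:,1]/r]
    return np.c_[p["cx"]+p["fx"]*v[:,0]/v[:,2],p["cy"]+p["fy"]*v[:,1]/v[:,2]]
def model(x,y,a):
    bx=[[sx*95,sy*28,z] for sx in(-1,1) for sy in(-1,1) for z in(0,35.5)]
    t=.4
    for h in(-80,-38,4,46):
        for sy in(-18,18): bx+=[[h,sy,40],[h+34*np.cos(t),sy,40+34*np.sin(t)]]
    B=np.array(bx)/1e3; c,s_=np.cos(a),np.sin(a)
    return np.c_[x+c*B[:,0]-s_*B[:,1],y+s_*B[:,0]+c*B[:,1],B[:,2]]
Z=[]
for n in("scene","side","wrist"):
    p=manip.grab_frame(n);p["n"]=n
    ms=[m for m in manip.masks_of(p,"lidbox")]
    u=proj(p,np.array([[.56,.185,.035]]))[0]
    def near(m): 
        yy,xx=np.nonzero(m["region"]); return np.hypot(xx.mean()-u[0],yy.mean()-u[1])
    m=min(ms,key=near); print(n,m["conf"],near(m),m["region"].sum())
    Z.append((p,m["region"]))
    if n=="wrist":
        cv2.imwrite("pics/w.png",cv2.resize(p["frame"],(800,600))[:,:,::-1]); print(p["T"].round(3).tolist())
S=8
def cost(v,zs):
    X=model(*v); tot=0
    for p,m in zs:
        q=proj(p,X); o=np.zeros((384*2,512*2),np.uint8)
        # box hull + each lid-hull; shift subpixel
        hb=cv2.convexHull((q[:8]*2*16).astype(np.int32)); cv2.fillConvexPoly(o,hb,1,shift=4)
        for i in range(4):
            cv2.fillConvexPoly(o,cv2.convexHull((q[8+4*i:12+4*i]*32).astype(np.int32)),1,shift=4)
        M=cv2.resize(m.astype(np.uint8),None,fx=2,fy=2,interpolation=cv2.INTER_NEAREST)
        tot+=(o!=M).sum()/M.sum()
    return tot
for zs in([Z[0]],[Z[1]],[Z[2]],Z[:2],Z):
    best=min((minimize(cost,[.557,.187,a0],args=(zs,),method="Nelder-Mead",options=dict(initial_simplex=[[.557,.187,a0],[.567,.187,a0],[.557,.197,a0],[.557,.187,a0+.08]],xatol=1e-4,fatol=1e-4)) for a0 in(.97,1.03)),key=lambda r:r.fun)
    x=best.x; d=np.array([np.cos(x[2]),np.sin(x[2])]); print(len(zs),x.round(4),np.degrees(x[2]).round(2),round(best.fun,3),"hinge0",(x[:2]-.08*d).round(4))
E
```

```text
2.8 [0.485  0.1152 0.2336] [[0.549, 0.836, 0.0], [0.836, -0.549, 0.0], [0.0, -0.0, -1.0]] [-0.34  0.54  0.08] 0.00048630841705138894 [-0.79  0.22  0.57  2.   -0.14  0.96 -0.73]
scene 0.69 5.228339030597408 1769
side 0.97 6.963831302367539 1081
wrist 0.19 8.288547389576355 6712
[[0.839, 0.523, 0.152, 0.527], [-0.544, 0.807, 0.231, 0.183], [-0.002, -0.276, 0.961, 0.385], [0.0, 0.0, 0.0, 1.0]]
1 [0.5543 0.1897 0.983 ] 56.32 0.079 hinge0 [0.51   0.1231]
1 [0.5545 0.191  1.0413] 59.66 0.128 hinge0 [0.5141 0.122 ]
1 [0.5526 0.1895 1.003 ] 57.47 0.112 hinge0 [0.5095 0.122 ]
2 [0.5547 0.1896 1.0275] 58.87 0.221 hinge0 [0.5133 0.1211]
3 [0.5541 0.1898 1.0176] 58.3 0.335 hinge0 [0.5121 0.1217]
```

View pics/w.png

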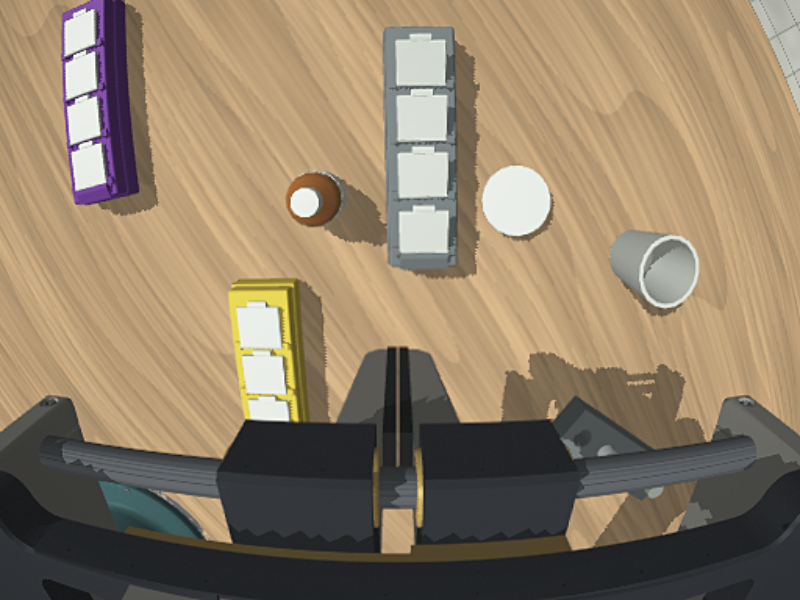

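The wrist view (800x600) clearly shows the grey box with corners near (384,28), (455,28), (388,268) and (457,266). The tabs are at the far end, so the hinge end is nearest the hand. The bottle (313,198) and dish (516,200) are well clear. Next I'll compute the pose from these pixels.

```bash
python3 - <<'E'
from h import *
p=manip.grab_frame("wrist")
def fz(u,v,z):
    u/=1.5625;v/=1.5625;d=np.array([u-p["cx"],v-p["cy"]]);r=np.hypot(*d);th=r/p["fx"]
    c=np.array([d[0]/r*np.sin(th),-d[1]/r*np.sin(th),-np.cos(th)]);D=p["T"][:3,:3]@c;o=p["T"][:3,3];return (o+D*(z-o[2])/D[2])[:2]
for z in(.0,.0355):
  P={k:fz(*k,z) for k in((384,28),(455,28),(388,268),(457,266))}
  q=list(P.values()); m=sum(q)/4; d=(q[0]+q[1]-q[2]-q[3])/2
  print(z,[a.round(4).tolist() for a in q],m.round(4),np.linalg.norm(d).round(4),np.linalg.norm(q[0]-q[1]).round(4),np.degrees(np.arctan2(d[1],d[0])).round(2))
for e in((401,253),(450,252),(401,197),(450,195),(398,141),(448,139),(396,85),(446,84)): print(e,fz(*e,.04).round(4))
cv2.imwrite("pics/w2.png",cv2.resize(p["frame"][10:180,230:310],None,fx=3.5,fy=3.5,interpolation=cv2.INTER_CUBIC)[:,:,::-1])
E
```

```text
0.0 [[0.5838, 0.2907], [0.6335, 0.2598], [0.4753, 0.1179], [0.5255, 0.0876]] [0.5545 0.189 ] 0.2036 0.0585 57.87
0.0355 [[0.5786, 0.2807], [0.6237, 0.2526], [0.48, 0.1239], [0.5256, 0.0964]] [0.552  0.1884] 0.1849 0.0531 57.87
(401, 253) [0.4952 0.129 ]
(450, 252) [0.5268 0.1096]
(401, 197) [0.5182 0.1645]
(450, 195) [0.5496 0.1462]
(398, 141) [0.539  0.2006]
(448, 139) [0.5708 0.1823]
(396, 85) [0.5608 0.2368]
(446, 84) [0.5922 0.218 ]
```

View pics/w2.png

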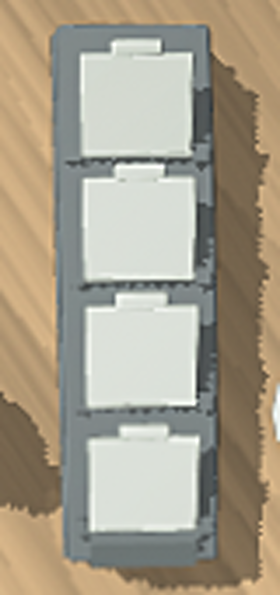

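Request:
drive_tool:
  motion:
    - [1.9,-0.6,-3,0,0,1.3,0]
    - [0,0,-4,0,0,0,0]
    - [0,0,-4,0,0,0,0]
    - [0,0,-3,0,0,0,0]
    - [0,0,-2,0,0,0,0]
    - [0,0,-0.8,0,0,0,0]
    - [0,0,0,0,0,0,0]
    - [0,0,0,0,0,0,0]

```text
time_s: 3.95
tcp_pos: [0.5045, 0.1102, 0.0664]
tool_rot: [0.874, 0.486, 0.001, 0.0]
ft_force: [0.4, 0.2, 0.4]
opening: 0.0008
grip_force: 0.0
```

```bash
python3 - <<'E'
from h import *
p=manip.grab_frame("wrist");cv2.imwrite("pics/w3.png",cv2.resize(p["frame"],(800,600))[:,:,::-1])
E
```

```text
(no output)
```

View pics/w3.png

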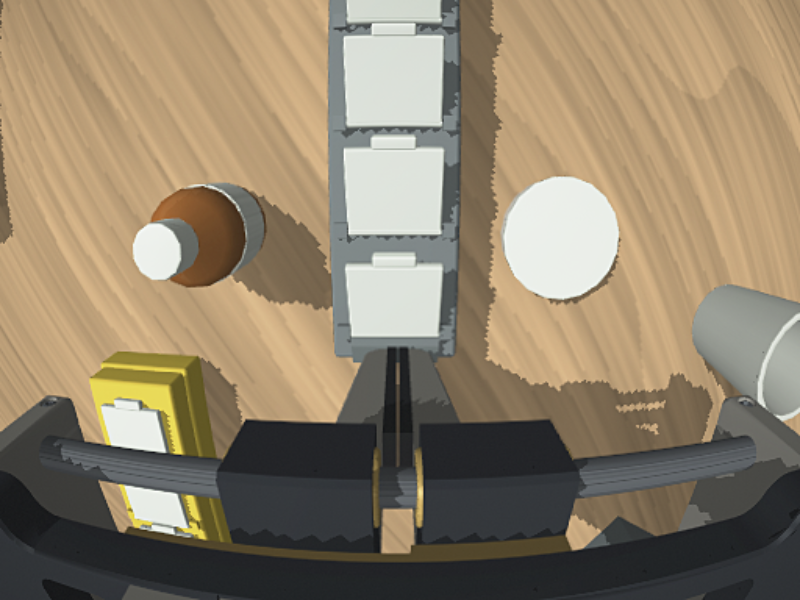

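The fingertips at (395,348) are centred on the row, just behind lid0's hinge edge at (395,338). Lowering gently now.

Request:
drive_tool:
  motion:
    - [0,0,-0.3,0,0,0,0]
    - [0,0,-0.2,0,0,0,0]
    - [0,0,-0.1,0,0,0,0]
    - [0,0,0,0,0,0,0]
    - [0,0,0,0,0,0,0]

```text
time_s: 4.5
tcp_pos: [0.5038, 0.1099, 0.0596]
tool_rot: [0.874, 0.485, 0.0, 0.0]
ft_force: [0.1, 0.7, 0.1]
opening: 0.0003
grip_force: 0.0
```

Request:
drive_tool:
  motion:
    - [0,0,-0.05,0,0,0,0]
    - [0,0,-0.05,0,0,0,0]
    - [0,0,0,0,0,0,0]
    - [0,0,0,0,0,0,0]

```text
time_s: 4.9
tcp_pos: [0.5039, 0.1099, 0.0588]
tool_rot: [0.874, 0.485, 0.0, 0.0]
ft_force: [-0.9, -0.7, 4.3]
opening: 0.0005
grip_force: 1.9
```

Request:
drive_tool:
  motion:
    - [0.16,0.25,0,0,0,0,0]
    - [0.16,0.26,0,0,0,0,0]
    - [0.16,0.25,0,0,0,0,0]
    - [0.16,0.26,0,0,0,0,0]

```text
time_s: 5.3
tcp_pos: [0.5099, 0.1193, 0.0584]
tool_rot: [0.874, 0.485, -0.001, 0.0]
ft_force: [-2.6, -1.9, 5.0]
opening: 0.0
grip_force: 2.3
```

Request:
drive_tool:
  motion:
    - [0.16,0.25,0,0,0,0,0]
    - [0.16,0.26,0,0,0,0,0]
    - [0.16,0.25,0,0,0,0,0]
    - [0.16,0.26,0,0,0,0,0]

```text
time_s: 5.7
tcp_pos: [0.5168, 0.1306, 0.0586]
tool_rot: [0.874, 0.486, 0.0, 0.0]
ft_force: [-1.7, -1.8, 4.2]
opening: 0.0004
grip_force: 2.1
```

Request:
drive_tool:
  motion:
    - [0.16,0.25,0,0,0,0,0]
    - [0.16,0.26,0,0,0,0,0]
    - [0.16,0.25,0,0,0,0,0]
    - [0.16,0.26,0,0,0,0,0]
    - [0.16,0.25,0,0,0,0,0]

```text
time_s: 6.2
tcp_pos: [0.5247, 0.1432, 0.0586]
tool_rot: [0.874, 0.486, -0.0, 0.0]
ft_force: [-1.7, -3.2, 4.9]
opening: 0.0008
grip_force: 2.1
```

```bash
python3 - <<'E'
from h import *
p=manip.grab_frame("wrist");cv2.imwrite("pics/w4.png",cv2.resize(p["frame"],(800,600))[:,:,::-1])
q=manip.grab_frame("scene");cv2.imwrite("pics/s4.png",cv2.resize(q["frame"][190:270,240:350],(770,560),interpolation=cv2.INTER_CUBIC)[:,:,::-1])
E
```

```text
(no output)
```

View pics/w4.png

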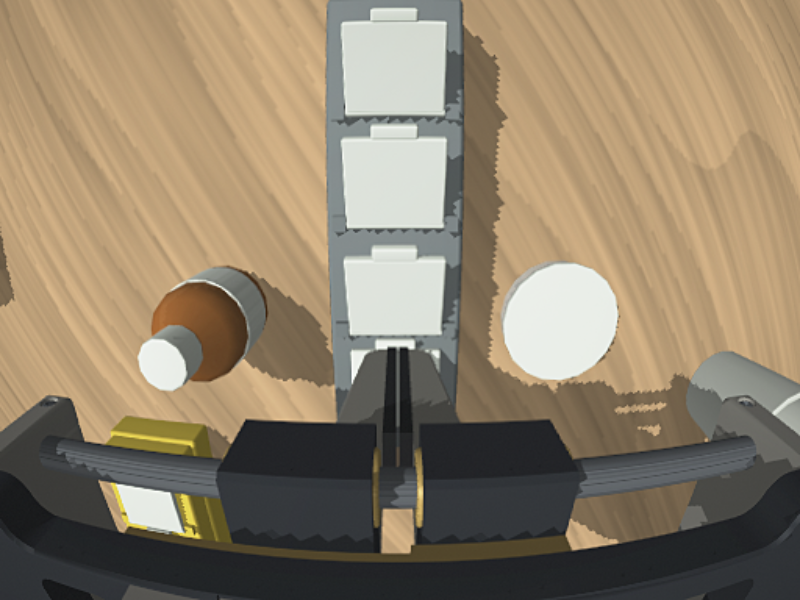

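The view shows lid0 down under the fingertips, with its tab at (395,345). Lid1 is next, its hinge edge at (395,335), and the hand is still centred. I'll continue.

Request:
drive_tool:
  motion:
    - [0.16,0.25,0,0,0,0,0]
    - [0.16,0.26,0,0,0,0,0]
    - [0.16,0.25,0,0,0,0,0]
    - [0.16,0.26,0,0,0,0,0]
    - [0.16,0.25,0,0,0,0,0]
    - [0.16,0.26,0,0,0,0,0]
    - [0.16,0.25,0,0,0,0,0]

```text
time_s: 7.0
tcp_pos: [0.5361, 0.1612, 0.0587]
tool_rot: [0.874, 0.486, 0.0, 0.0]
ft_force: [-1.8, -3.4, 4.0]
opening: 0.0007
grip_force: 2.1
```

Request:
drive_tool:
  motion:
    - [0.16,0.25,0,0,0,0,0]
    - [0.16,0.26,0,0,0,0,0]
    - [0.16,0.25,0,0,0,0,0]
    - [0.16,0.26,0,0,0,0,0]
    - [0.16,0.25,0,0,0,0,0]
    - [0.16,0.26,0,0,0,0,0]
    - [0.16,0.25,0,0,0,0,0]

```text
time_s: 7.7
tcp_pos: [0.5471, 0.1788, 0.0586]
tool_rot: [0.874, 0.486, -0.0, -0.0]
ft_force: [-1.7, -3.0, 3.7]
opening: 0.0002
grip_force: 2.1
```

Request:
drive_tool:
  motion:
    - [0.16,0.25,0,0,0,0,0]
    - [0.16,0.26,0,0,0,0,0]
    - [0.16,0.25,0,0,0,0,0]
    - [0.16,0.26,0,0,0,0,0]
    - [0.16,0.25,0,0,0,0,0]
    - [0.16,0.26,0,0,0,0,0]
    - [0.16,0.25,0,0,0,0,0]

```text
time_s: 8.4
tcp_pos: [0.5585, 0.1969, 0.0587]
tool_rot: [0.874, 0.486, 0.0, -0.0]
ft_force: [-1.3, -1.3, 4.4]
opening: 0.0004
grip_force: 2.1
```

Request:
drive_tool:
  motion:
    - [0.16,0.25,0,0,0,0,0]
    - [0.16,0.26,0,0,0,0,0]
    - [0.16,0.25,0,0,0,0,0]
    - [0.16,0.26,0,0,0,0,0]
    - [0.16,0.25,0,0,0,0,0]

```text
time_s: 8.9
tcp_pos: [0.5663, 0.2093, 0.0586]
tool_rot: [0.874, 0.486, -0.0, 0.0]
ft_force: [-1.7, -2.3, 4.0]
opening: 0.0005
grip_force: 2.1
```

```bash
python3 - <<'E'
from h import *
p=manip.grab_frame("wrist");q=manip.grab_frame("scene")
a=cv2.resize(p["frame"][0:260,150:350],(400,520));b=cv2.resize(q["frame"][195:270,250:335],None,fx=4.7,fy=4.7*520/352.5,interpolation=cv2.INTER_CUBIC)[:520]
b=cv2.copyMakeBorder(b,0,520-b.shape[0],0,0,0);cv2.imwrite("pics/w5.png",np.hstack([a,b])[:,:,::-1])
E
```

```text
(no output)
```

View pics/w5.png

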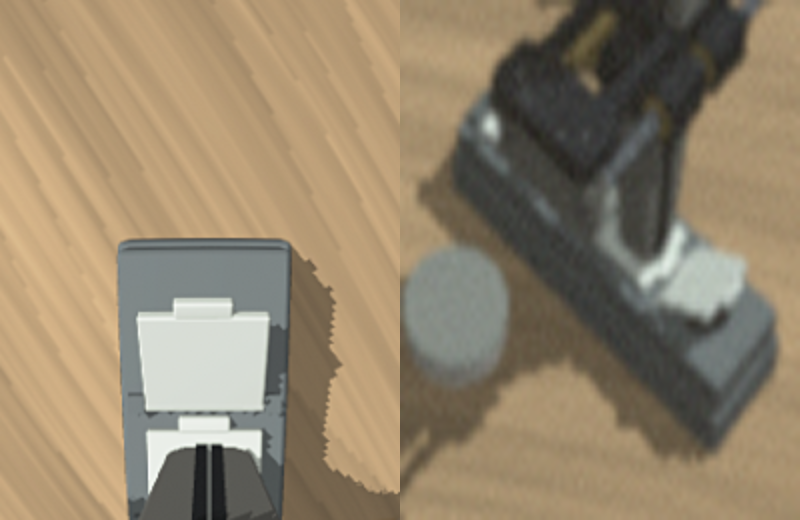

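Lids 0–2 look flat, and lid3 is still open (left half (203,360), right half (705,280)). I'll finish the run over lid3, then lift.

Request:
drive_tool:
  motion:
    - [0.16,0.25,0,0,0,0,0]
    - [0.16,0.26,0,0,0,0,0]
    - [0.16,0.25,0,0,0,0,0]
    - [0.16,0.26,0,0,0,0,0]
    - [0.16,0.25,0,0,0,0,0]
    - [0.16,0.26,0,0,0,0,0]

```text
time_s: 9.6
tcp_pos: [0.5748, 0.2227, 0.0581]
tool_rot: [0.874, 0.485, -0.002, 0.0]
ft_force: [-3.1, -5.0, 4.8]
opening: 0.0007
grip_force: 3.0
```

Request:
drive_tool:
  motion:
    - [0.16,0.25,0,0,0,0,0]
    - [0.16,0.26,0,0,0,0,0]
    - [0.16,0.25,0,0,0,0,0]
    - [0.16,0.26,0,0,0,0,0]
    - [0.16,0.25,0,0,0,0,0]
    - [0.16,0.26,0,0,0,0,0]

```text
time_s: 10.2
tcp_pos: [0.5855, 0.24, 0.0586]
tool_rot: [0.874, 0.486, 0.0, 0.0]
ft_force: [-1.0, -2.7, 4.3]
opening: 0.0004
grip_force: 2.1
```

Request:
drive_tool:
  motion:
    - [0.16,0.25,0,0,0,0,0]
    - [0.16,0.26,0,0,0,0,0]
    - [0.16,0.25,0,0,0,0,0]
    - [0.16,0.26,0,0,0,0,0]
    - [0.16,0.25,0,0,0,0,0]
    - [0.16,0.26,0,0,0,0,0]
    - [0,0,0,0,0,0,0]

```text
time_s: 10.9
tcp_pos: [0.5954, 0.2557, 0.0586]
tool_rot: [0.874, 0.486, 0.0, -0.0]
ft_force: [-1.7, -0.7, 4.7]
opening: 0.0003
grip_force: 2.0
```

Request:
drive_tool:
  motion:
    - [0,0,0.1,0,0,0,0]
    - [0,0,0.3,0,0,0,0]
    - [0,0,1,0,0,0,0]
    - [0,0,3,0,0,0,0]
    - [0,0,4,0,0,0,0]
    - [-2.6,-4,4,0,0,0,0]
    - [-2.6,-4,2,0,0,0,0]
    - [-2.6,-4,0,0,0,0,0]

```text
time_s: 11.7
tcp_pos: [0.5241, 0.1439, 0.1974]
tool_rot: [0.874, 0.486, 0.003, 0.0]
ft_force: [0.3, -0.1, 0.1]
opening: 0.0005
grip_force: 0.0
```

Request:
drive_tool:
  motion:
    - [-2.6,-4,0,0,0,0,0]
    - [-2.6,-4,0,0,0,0,0]
    - [0,0,0,0,0,0,0]
    - [0,0,0,0,0,0,0]

```text
time_s: 12.1
tcp_pos: [0.4711, 0.0641, 0.195]
tool_rot: [0.875, 0.485, 0.001, -0.0]
ft_force: [0.9, 0.3, 0.4]
opening: 0.0002
grip_force: 0.0
```

```bash
python3 - <<'E'
from h import *
p=manip.grab_frame("wrist");q=manip.grab_frame("scene")
a=cv2.resize(p["frame"][0:260,150:350],(400,520));b=cv2.resize(q["frame"][195:270,250:335],(400,353),interpolation=cv2.INTER_CUBIC)
b=cv2.copyMakeBorder(b,0,520-b.shape[0],0,0,0);cv2.imwrite("pics/w6.png",np.hstack([a,b])[:,:,::-1])
E
```

```text
(no output)
```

View pics/w6.png

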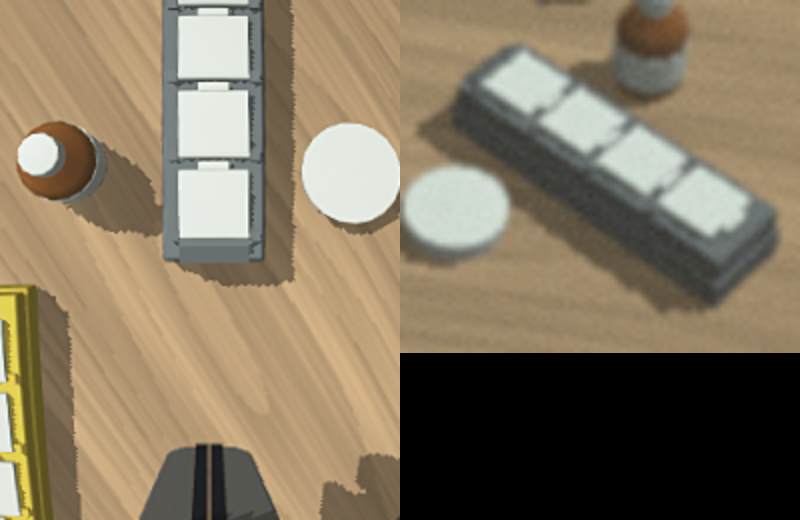

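All four lids lie flat (right half, (525,80) to (705,200)). The bottle and dish haven't moved, and the hand is clear.

```bash
python3 -c "
from cell import manip
print(manip.finish_job())"
```

```text
the job is handed in; nothing more can be done
None
```

All four lids on the grey box were pushed down flat in order from the hinge end, with about 4–7 N on the fingertips. In the final pictures they were shut, the hand was clear, and the bottle and dish were undisturbed; the job is handed in at about 12 s.

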